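# Clamp a notched scraper blade in its holder

## Task

Swing the blue strap of the blade holder well clear (at least two thirds of its swing), pick up the scraper blade that has the notch and lay it flat on the seat without dropping it, lengthwise between the guide ribs with its notch over the brass pin and the pin at the bottom of the notch. Let go, swing the strap fully back across the blade and turn its red wing knob clockwise to the stop, so that the foot presses on the blade. Leave the plain blank, the loupe and the ring gauge where they are.

Things in the scene. Friction and masses are not known exactly. Their poses are not given: they have to be found in the camera images.
- holder: Fixed blade holder: aluminium plate 160 (x) x 110 (y) x 12 mm, origin at the centre of its underside. Dark seat 36 mm wide along x (x -46 to +66 mm, y=0), top 20 mm up; the blade lies on it along x, notch towards +x. Guide ribs at x +37 to +67 mm, 48 mm apart inside, 26 mm high. Strap's post (20 mm dia) at x=+25, y=+40 mm. Else only screws (17 mm high) at the corners.
- pin (a point): Foot of the brass locating pin, on the seat's top surface (holder x=+45, y=0, z=20 mm). The pin is 8 mm in diameter and 8.5 mm high with a small chamfer.
- strap (a joint): Blue swing strap, vertical hinge. 0 = closed, square across the seat (from the pivot towards holder -y); grows anticlockwise from above, swinging out to holder +x; stop at 1.65 rad. Friction 0.08 N m, stays where left. 20 mm wide, 8 mm thick, underside 36 mm above the bench, reaches 95 mm from the pivot. Its raised foot clears a seated blade by 4.5 mm.
- strap_pivot (a point): Point on the strap's pivot axis, 40 mm above the bench (holder x=+25, y=+40 mm). Its axes turn with the strap: -y points along the strap to the handle.
- strap_handle (a point): Middle of the strap's handle: black upright round peg, 11 mm dia, 34 mm tall, on the strap's upper face 88 mm from the pivot axis. The point is 63 mm above the bench; the peg runs from 44 to 78 mm. Grip it from above and lead it round the arc; it turns in the fingers.
- knob (a joint): Red wing knob on the strap, over the seat's middle when the strap is closed. 0 = loose (start); grows clockwise seen from above; stop at 1.4 rad. Lowers the foot 5.4 mm over the whole turn: it meets the blade at about 1.2 rad and presses on it at the stop. Friction 0.12 N m plus the foot's pressure; stays where left.
- knob_grip (a point): Middle of the knob's wing, on the knob's axis, 40 mm from the strap's pivot axis, 57 mm above the bench. Wing 34 mm long, 10 mm thick, 18 mm tall (48 to 66 mm above the bench). At 0 its length lies along the strap; the point's y axis is the wing's length and turns with the knob. Grip across the 10 mm.
- foot: Round rubber clamping foot, 14 mm diameter, under the strap below the knob; moves down as the knob turns. Origin on the knob's axis at the strap's underside when raised; its pressing face is 5.5 mm below the origin.
- blade: Notched steel scraper blade, 110 (x) x 40 (y) x 6 mm, about 0.12 kg, flat on the bench; origin at the centre of its underside. Dark carbide cutting tip at -x (last 12 mm); at the +x end an open square-bottomed notch, 12 mm wide, 22 mm deep, on the centre line (bottom at x=+33 mm). Grip across the 40 mm width, best at x=-15 to -20 mm.
- blade_notch (a point): On the blade's underside at x=+37 mm, y=0: where the pin's centre is when the pin touches the bottom of the notch.
- blank: Plain blank blade, same size and look (110 x 40 x 6 mm) but with no notch; bystander. Origin at the centre of its underside.
- loupe: Black standing loupe, 37 mm diameter, 35 mm tall; bystander. Origin at the centre of its underside.
- ring_gauge: Steel ring gauge, 61 mm diameter, 16 mm tall; bystander. Origin at the centre of its underside.

How it is judged:
By the outcome, as a careful person would: the job done as asked, in the order asked, and still so for the second after the job is handed in, with the robot touching nothing.
It also fails if it takes over 72 s, if anything falls off the work surface, if the arm or the gripper's body presses on something with over 40 N, if the wrist force passes 120 N, or if a joint passes its speed limit or range.

## Robot

A 6-joint arm with a two-finger parallel gripper is mounted at the origin on a cart in front of the work surface, level with it; the furniture and walls round the work are solid. World frame = base frame: x ahead of the robot, y to its left, z up, the work surface at z = 0. Lengths are in mm, angles in rad, forces in N, time in s.
With the tool pointing down it reaches from about 400 to 825 mm from the base axis. Payload 7 kg.
Tool frame: the origin (TCP) lies midway between the tips of the shut fingers; the grasp point (between the pads) lies 19 mm behind it; z points along the fingers, y is the line along which they close (so a half turn about z gives the same grasp; the last joint's range is limited). The gripper opens to 88 mm and grips with 3 to 60 N. Pads are 19 mm wide; open, the fingers measure 130 mm over their backs; the gripper's body (78 mm by 193 mm) begins 47 mm behind the grasp point.
Start: joints at [-1.037, 0.359, 0.012, 0, -1.224, -0.288], TCP at [164.224, -654.695, 226.561] pointing down, gripper open.
Joint ranges: [-3.07, 3.07], [-1.43, 2.12], [-1.02, 1.25], [-3.03, 1.67], [-3.05, -0], [-3.03, 3.03]. Speed limits (rad/s): [2.39, 2.39, 3.01, 3.14, 3.14, 3.14].

## Interface

Orientations are given as a unit quaternion [w, x, y, z].
In Python, from cell import env gives the robot as it stands.
- The arm moves only by the tool move_tool, called after "Emit:" as name(argument=value, ...), one argument or row to a line, values as JSON. Schema: {"type":"object","properties":{"ticks":{"type":"object","properties":{"jaw":{"type":"array","items":{"type":"number"},"minItems":1,"maxItems":8},"x":{"type":"array","items":{"type":"number"},"minItems":1,"maxItems":8},"y":{"type":"array","items":{"type":"number"},"minItems":1,"maxItems":8},"z":{"type":"array","items":{"type":"number"},"minItems":1,"maxItems":8},"rx":{"type":"array","items":{"type":"number"},"minItems":1,"maxItems":8},"ry":{"type":"array","items":{"type":"number"},"minItems":1,"maxItems":8},"rz":{"type":"array","items":{"type":"number"},"minItems":1,"maxItems":8}},"additionalProperties":false,"required":["jaw","x","y","z","rx","ry","rz"]},"grip_force":{"type":"number"},"only":{"type":"string"},"quiet":{"type":"boolean"},"lines":{"type":"string"}},"required":["ticks"],"additionalProperties":false}. ticks is an object with one list for each field, all of the same length, 1 to 8, a row being the entries at one place: jaw (the finger opening in mm), x, y, z (the shift in mm), rx, ry, rz (a rotation vector in rad); each row shifts and turns the commanded pose from where the row before left it, along the tool's axes as they then stand; what a row does not reach is not made up. A row lasts 1/10 s, in which the tool goes at most 50 mm and 0.15 rad, less where a joint would pass 70% of its speed; a pose out of reach is approached as far as the arm can. The fingers move at their own pace and stop on an object; grip_force is the grip in N (left out, the last holds). Time passes only in rows, so rows that do not move let the fingers close. The tool returns the time, the measured TCP pose, the force, the opening and the grip force at its end. only (a regular expression) keeps the lines of the reply that match it, lines (a string "A,B") keeps lines A to B, and quiet returns only ok. Input that does not fit is refused with a message, and nothing moves.
- env.get_state(): the state, without advancing time (a new reading comes with each control period).
- env.read_camera(name): name is "side" or "top" or "wrist"; returns a dict with "image" (420x560x3 uint8, red, green, blue), "fx", "fy", "cx", "cy" (pixels), "dist_coeffs" ([k1, k2, p1, p2, k3] as OpenCV has them; the pictures are not rectified), "T" (4x4, takes a point from camera to world coordinates); the wrist camera has in their place "T_tool_cam" (4x4, takes a point from camera to tool coordinates, whose origin is the TCP and whose axes are the flange's). Camera axes: x right, y down, z forward; pixel columns grow to the right and rows downward; lengths in mm; the calibration is good to about 2 mm. A picture is of the moment at which its call begins: read the wrist's pose just before it. There is no depth.
- env.finish_job(): hands the job in; it is judged then, once.
The state is a dict: "time_s": time; "joint_positions": joint angles; "joint_vel": joint speeds; "effort": joint torques, N m; "eef_pos": TCP position; "eef_rot": TCP orientation; "contact_force": force on the tool from outside, world axes, zero at the start; "moment": the same for the moment, N m; "width": finger opening in mm; "grip_force": force on a finger pad.
Only numpy, scipy, OpenCV 4.12 (cv2) and the standard library are available. Lean on these libraries where they do the work, as an engineer would, in place of code of your own. Each camera call takes 0.05 s, during which the arm holds its last target. There are 200 camera calls.

## Working session

There is one attempt and no reset: what is moved stays moved. The work goes in short steps, Python scripts to look and compute and a tool call to move; the robot and the scene stay as the last step left them, time stands still between calls to the robot, and variables do not carry over. Pictures are saved under pics/ and viewed, at most 10 in all, crops included, and the job is handed in when it is done.

```bash
mkdir -p pics; ls; cat > h.py <<'E'
import numpy as np, cv2
from cell import env
from scipy.spatial.transform import Rotation as R
def Ttool():
    s=env.get_state(); T=np.eye(4); q=s["eef_rot"]
    T[:3,:3]=R.from_quat([q[1],q[2],q[3],q[0]]).as_matrix(); T[:3,3]=s["eef_pos"]; return T
def cam(n):
    T0=Ttool(); c=env.read_camera(n)
    c["Tw"]=np.array(c["T"]) if "T" in c else T0@np.array(c["T_tool_cam"])
    c["K"]=np.array([[c["fx"],0,c["cx"]],[0,c["fy"],c["cy"]],[0,0,1]]); return c
def onplane(c,px,z):
    p=np.array(px,float).reshape(-1,1,2)
    u=cv2.undistortPoints(p,c["K"],np.array(c["dist_coeffs"])).reshape(-1,2)
    d=np.c_[u,np.ones(len(u))]@c["Tw"][:3,:3].T; o=c["Tw"][:3,3]
    return o+d*((z-o[2])/d[:,2])[:,None]
def proj(c,P):
    Ti=np.linalg.inv(c["Tw"]); 
    return cv2.projectPoints(np.array(P,float).reshape(-1,3),cv2.Rodrigues(Ti[:3,:3])[0],Ti[:3,3],c["K"],np.array(c["dist_coeffs"]))[0].reshape(-1,2)
def save(c,n): cv2.imwrite(f"pics/{n}.png",cv2.cvtColor(c["image"],cv2.COLOR_RGB2BGR))
E
python3 - <<'E'
from h import *
for n in("top","side"):
    c=cam(n); save(c,n+"0"); print(n,c["fx"],c["Tw"].round(2).tolist())
    np.save(n+"0.npy",c,allow_pickle=True)
print(Ttool().round(3), env.get_state())
c=cam("wrist"); print(c["T_tool_cam"])
E
```

```text
pics
top 428.6501424794968 [[0.01, -0.99, 0.11, 459.11], [-1.0, -0.01, -0.02, -81.07], [0.02, -0.11, -0.99, 956.11], [0.0, 0.0, 0.0, 1.0]]
side 503.9911319724199 [[-0.9, -0.29, 0.33, 220.48], [-0.44, 0.55, -0.7, 607.15], [0.02, -0.78, -0.63, 719.8], [0.0, 0.0, 0.0, 1.0]]
[[-9.70000e-01 -2.43000e-01 -0.00000e+00  1.64133e+02]
 [-2.43000e-01  9.70000e-01  1.00000e-03 -6.54285e+02]
 [ 0.00000e+00  1.00000e-03 -1.00000e+00  2.25725e+02]
 [ 0.00000e+00  0.00000e+00  0.00000e+00  1.00000e+00]] {'time_s': 0.1, 'joint_positions': array([-1.03687943e+00,  3.59295730e-01,  1.11495968e-02, -3.31419061e-04,
       -1.22409643e+00, -2.88107937e-01]), 'joint_vel': array([-0.00023868, -0.00091304,  0.00140915,  0.0012466 , -0.00019233,
        0.00116444]), 'effort': array([-2.99150124e-04, -5.84162056e+01,  2.93752652e+01,  7.01555863e+00,
        1.01519926e-02, -9.09476194e-05]), 'eef_pos': array([ 164.13315239, -654.28460502,  225.72450049]), 'eef_rot': array([-1.46079387e-04, -1.22539261e-01,  9.92463391e-01,  7.25144084e-04]), 'contact_force': array([0.40054325, 0.23001278, 1.02055252]), 'moment': array([-0.00288968,  0.02363594, -0.00962451]), 'grip_force': 0.0, 'width': 87.93523395353618}
[[-4.99822311e-06 -9.62365254e-01 -2.71759302e-01  7.32842698e+01]
 [ 9.99999971e-01  6.10485685e-05 -2.34579805e-04  7.73745195e-01]
 [ 2.42341970e-04 -2.71759295e-01  9.62365225e-01 -1.58541894e+02]
 [ 0.00000000e+00  0.00000000e+00  0.00000000e+00  1.00000000e+00]]
```

View pics/top0.png

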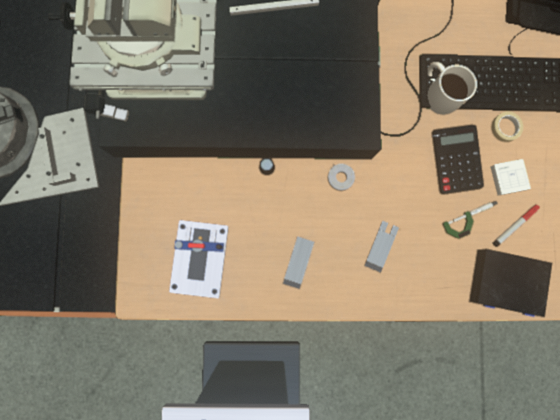

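View pics/side0.png

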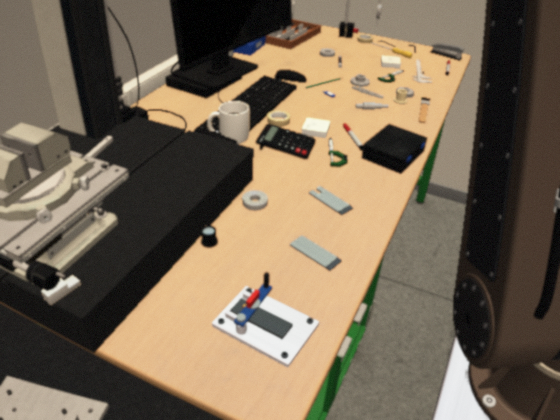

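The top view shows the holder at (200,258) with the strap across it: pivot (178,244), red knob (196,246), handle (222,246). The notched blade is at (383,245) with its notch up at (388,225). The blank is at (299,262), the loupe at (267,166) and the ring gauge at (341,177). The side view agrees, with the handle peg at (267,280). Next I measure these coarsely.

```bash
cat > m.py <<'E'
from h import *
c=np.load("top0.npy",allow_pickle=True).item()
hsv=cv2.cvtColor(c["image"],cv2.COLOR_RGB2HSV)
def blobs(m,roi,z,name,amin=30):
    mm=np.zeros_like(m); x0,y0,x1,y1=roi; mm[y0:y1,x0:x1]=m[y0:y1,x0:x1]
    for k in cv2.findContours(mm,cv2.RETR_EXTERNAL,cv2.CHAIN_APPROX_NONE)[0]:
        if cv2.contourArea(k)<amin: continue
        w=onplane(c,k.reshape(-1,2),z)[:,:2].astype(np.float32)
        r=cv2.minAreaRect(w); print(name,np.round(r[0],1),np.round(r[1],1),round(r[2],1))
grey=((hsv[...,1]<60)&(hsv[...,2]>80)).astype(np.uint8)*255
blobs(grey,(270,215,330,300),6,"blank"); blobs(grey,(350,210,410,285),6,"blade")
blobs(grey,(320,158,362,198),16,"ring"); 
blobs(((hsv[...,1]<60)&(hsv[...,2]>150)).astype(np.uint8)*255,(150,210,240,305),12,"plate",500)
blobs(((hsv[...,0]<8)|(hsv[...,0]>170)).astype(np.uint8)*255&((hsv[...,1]>150)*255).astype(np.uint8),(150,210,240,305),66,"knob",10)
blobs(((hsv[...,0]>100)&(hsv[...,0]<130)&(hsv[...,1]>120)).astype(np.uint8)*255,(150,210,240,305),44,"strap",10)
blobs((hsv[...,2]<60).astype(np.uint8)*255,(255,155,278,180),35,"loupe")
print(onplane(c,[[240,155],[380,155],[178,244],[222,246]],0).round(0), onplane(c,[[178,244],[222,246]],60).round(0))
E
python3 m.py
```

```text
blank [ 461.5 -135.6] [ 41.3 109.6] 72.9
blade [ 498.6 -320.9] [ 40.8 109.8] 67.2
ring [ 652.5 -229.9] [58.6 59.9] 45.4
plate [466.8  84.4] [114.6 161.9] 84.3
knob [494.1  79.8] [ 4.1 29.1] 0.7
[[ 703.   -2.    0.]
 [ 707. -323.    0.]
 [ 498.  132.    0.]
 [ 495.   34.    0.]] [[496. 119.  60.]
 [493.  27.  60.]]
```

```bash
cat >> h.py <<'E'
def to(P,yaw=None):
    "tool-frame delta from present pose to world P; yaw in deg of tool x"
    T=Ttool(); d=T[:3,:3].T@(np.array(P,float)-T[:3,3]); y=np.degrees(np.arctan2(T[1,0],T[0,0]))
    print("pos",T[:3,3].round(1),"yaw",y.round(2),"tilt",np.round(T[2,:2],4),"delta tool",d.round(1), "rz" , None if yaw is None else round(-np.radians((yaw-y+180)%360-180),3))
E
```

Emit:
move_tool(
  ticks={"jaw":[88,88,88,88,88,88,88,88],"x":[0,0,0,0,0,0,0,0],"y":[0,0,0,0,0,0,0,0],"z":[0,0,0,0,0,0,0,0],"rx":[0,0,0,0,0,0,0,0],"ry":[0,0,0,0,0,0,0,0],"rz":[-0.15,-0.15,-0.15,-0.15,-0.15,-0.15,-0.15,-0.15]},
)

```text
time_s: 0.95
eef_pos: [164.2, -654.5, 226.2]
eef_rot: [0.0, -0.664, 0.748, 0.0]
contact_force: [0.0, -1.0, 0.2]
width: 87.7
grip_force: 0.0
```

```bash
python3 - <<'E'
from h import *
to((480,-280,226),-95.7); print(env.get_state()["joint_positions"].round(2))
E
```

```text
pos [ 164.2 -654.5  226.2] yaw -96.81 tilt [-0.0006  0.0003] delta tool [-4.093e+02 -2.692e+02  4.000e-01] rz -0.019
[-1.04  0.36  0.01 -0.   -1.22  0.92]
```

Emit:
move_tool(
  ticks={"jaw":[88,88,88,88,88,88,88,88],"x":[-20,-35,-35,-35,-35,-35,-35,-35],"y":[-13,-23,-23,-23,-23,-23,-23,-23],"z":[0,0,0,0,0,0,0,0],"rx":[0,0,0,0,0,0,0,0],"ry":[0,0,0,0,0,0,0,0],"rz":[0,0,0,0,0,0,0,0]},
)

```text
time_s: 1.75
eef_pos: [370.7, -411.9, 226.5]
eef_rot: [0.0, -0.662, 0.75, 0.0]
contact_force: [-0.3, -0.8, -0.7]
width: 87.5
grip_force: 0.0
```

Emit:
move_tool(
  ticks={"jaw":[88,88,88,88,88,88,88],"x":[-35,-35,-35,-25,-14,0,0],"y":[-23,-23,-23,-17,-10,0,0],"z":[0,0,0,0,0,0,0],"rx":[0,0,0,0,0,0,0],"ry":[0,0,0,0,0,0,0],"rz":[0,0,0,0,0,0,0]},
)

```text
time_s: 2.45
eef_pos: [482.8, -282.6, 226.3]
eef_rot: [-0.0, -0.662, 0.75, 0.0]
contact_force: [0.3, -0.7, -0.3]
width: 87.7
grip_force: 0.0
```

```bash
python3 - <<'E'
from h import *
c=cam("wrist"); save(c,"w1"); np.save("w1.npy",c,allow_pickle=True); print(c["fx"])
to((487,34,200),-95.7); print(env.get_state()["joint_positions"].round(2))
E
```

```text
315.06003811122974
pos [ 482.5 -283.   226.4] yaw -97.18 tilt [0.     0.0006] delta tool [-315.1   35.2   26.4] rz -0.026
[-0.18  0.17 -0.25  0.   -1.16  0.06]
```

View pics/w1.png

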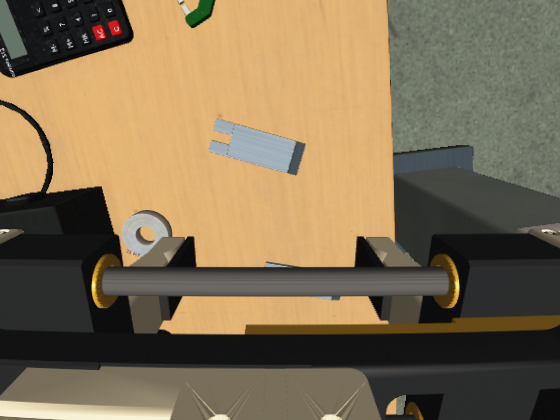

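The wrist view shows the notched blade at (257,147): its notch is at the left end (about 220,137) and the dark tip at the right (298,157). The gripper fills everything below row 235. I'll measure the blade's outline and move to the holder.

```bash
cat > blade.py <<'E'
from h import *
import sys
def blade(c,roi,z):
    hsv=cv2.cvtColor(c["image"],cv2.COLOR_RGB2HSV); x0,y0,x1,y1=roi
    m=((hsv[...,0]>80)|(hsv[...,1]<50)).astype(np.uint8)*255; mm=np.zeros_like(m); mm[y0:y1,x0:x1]=m[y0:y1,x0:x1]
    k=max(cv2.findContours(mm,cv2.RETR_EXTERNAL,cv2.CHAIN_APPROX_NONE)[0],key=cv2.contourArea)
    w=onplane(c,k.reshape(-1,2),z)[:,:2].astype(np.float32); r=cv2.minAreaRect(w)
    a=r[2] if r[1][0]>r[1][1] else r[2]-90
    return k,w,r,a
if __name__=="__main__":
    c=np.load("w1.npy",allow_pickle=True).item()
    for z in(6,0):
        k,w,r,a=blade(c,(195,105,320,190),z); print(z,np.round(r[0],1),np.round(r[1],1),round(a,2))
    # notch: contour points in blade frame
    t=np.radians(a); q=(w-r[0])@np.array([[np.cos(t),-np.sin(t)],[np.sin(t),np.cos(t)]])
    s=q[(abs(q[:,1])<10)&(q[:,0]>15)]; print(s.round(0).tolist())
E
python3 blade.py
```

```text
6 [ 500.1 -319.3] [ 39.6 108.7] -22.9
0 [ 500.6 -318.7] [ 40.3 110.4] -22.9
[[55.0, -9.0], [55.0, -8.0], [55.0, -7.0], [53.0, -6.0], [52.0, -7.0], [51.0, -7.0], [50.0, -7.0], [48.0, -7.0], [47.0, -7.0], [46.0, -7.0], [45.0, -7.0], [43.0, -7.0], [42.0, -7.0], [41.0, -7.0], [40.0, -6.0], [38.0, -7.0], [37.0, -7.0], [36.0, -7.0], [35.0, -7.0], [33.0, -6.0], [32.0, -5.0], [33.0, -4.0], [32.0, -2.0], [32.0, -1.0], [32.0, -0.0], [33.0, 1.0], [32.0, 3.0], [32.0, 4.0], [33.0, 5.0], [34.0, 7.0], [35.0, 7.0], [37.0, 6.0], [38.0, 7.0], [39.0, 7.0], [40.0, 7.0], [41.0, 6.0], [43.0, 7.0], [44.0, 7.0], [45.0, 7.0], [46.0, 6.0], [48.0, 7.0], [49.0, 7.0], [50.0, 6.0], [51.0, 7.0], [53.0, 7.0], [54.0, 7.0], [55.0, 8.0], [55.0, 9.0], [54.0, 10.0]]
```

Emit:
move_tool(
  ticks={"jaw":[60,60,60,60,60,60,60,60],"x":[-20,-40,-40,-40,-40,-40,-35,-15],"y":[3,5,5,5,5,5,5,0],"z":[0,0,0,0,0,0,0,0],"rx":[0,0,0,0,0,0,0,0],"ry":[0,0,0,0,0,0,0,0],"rz":[-0.026,0,0,0,0,0,0,0]},
)

```text
time_s: 3.3
eef_pos: [477.0, -9.5, 226.9]
eef_rot: [0.0, -0.671, 0.741, -0.0]
contact_force: [0.3, 0.6, 1.0]
width: 59.9
grip_force: 0.0
```

Emit:
move_tool(
  ticks={"jaw":[60,60],"x":[-5,0],"y":[0,0],"z":[0,0],"rx":[0,0],"ry":[0,0],"rz":[0,0]},
)

```text
time_s: 3.5
eef_pos: [477.9, -6.1, 226.6]
eef_rot: [0.0, -0.671, 0.741, -0.0]
contact_force: [0.1, -0.4, 0.2]
width: 60.1
grip_force: 0.0
```

```bash
python3 - <<'E'
from h import *
c=cam("wrist"); save(c,"w2"); np.save("w2.npy",c,allow_pickle=True)
to((487,34,200),-95.7); print(env.get_state()["joint_positions"].round(2))
E
```

```text
pos [477.8  -6.5 226.6] yaw -95.71 tilt [0.0001 0.0001] delta tool [-41.2  -5.1  26.6] rz -0.0
[ 0.4   0.03 -0.41  0.   -1.14 -0.5 ]
```

View pics/w2.png

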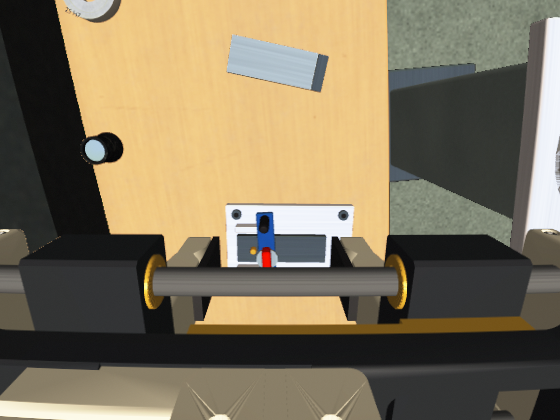

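The wrist view shows the holder's near edge with screws at (236,214) and (343,215). The handle peg is at about (265,222), the red knob at (267,258) and the brass pin at (253,252).

```bash
python3 - <<'E'
from h import *
c=np.load("w2.npy",allow_pickle=True).item()
im=c["image"]; hsv=cv2.cvtColor(im,cv2.COLOR_RGB2HSV)
big=cv2.resize(im[195:275,215:365],None,fx=5,fy=5,interpolation=cv2.INTER_CUBIC); cv2.imwrite("pics/w2c.png",big[...,::-1])
t=np.load("top0.npy",allow_pickle=True).item()
b2=cv2.resize(t["image"][215:303,160:240],None,fx=6,fy=6,interpolation=cv2.INTER_CUBIC); b2=cv2.resize(b2,(400,440))
big=cv2.resize(big,(400,213)); out=np.zeros((440,800,3),np.uint8); out[:213,:400]=big; out[:,400:]=b2; cv2.imwrite("pics/crop.png",out[...,::-1])
print(onplane(c,[[236,214],[343,215]],17).round(1)); print("pin top",onplane(c,[[253,251]],28.5).round(1))
th=np.radians(-5.7); H=np.array([[np.cos(th),-np.sin(th)],[np.sin(th),np.cos(th)]])
P=lambda x,y,z: list(np.array([467,84])+H@[x,y])+[z]
pts=[P(25,-48,78),P(25,-48,44),P(25,0,66),P(45,0,28.5),P(25,40,44)]
print(proj(c,pts).round(1)); print(proj(t,pts).round(1))
E
```

```text
[[529.9  34.9  17. ]
 [399.2  49.1  17. ]]
pin top [[513.6  80.8  28.5]]
[[269.7 227.1]
 [270.2 216.8]
 [270.1 263.9]
 [254.3 249.9]
 [270.5 285.4]]
[[217.4 248.4]
 [219.5 249. ]
 [195.2 246.1]
 [199.5 237.5]
 [178.4 244.4]]
```

View pics/crop.png

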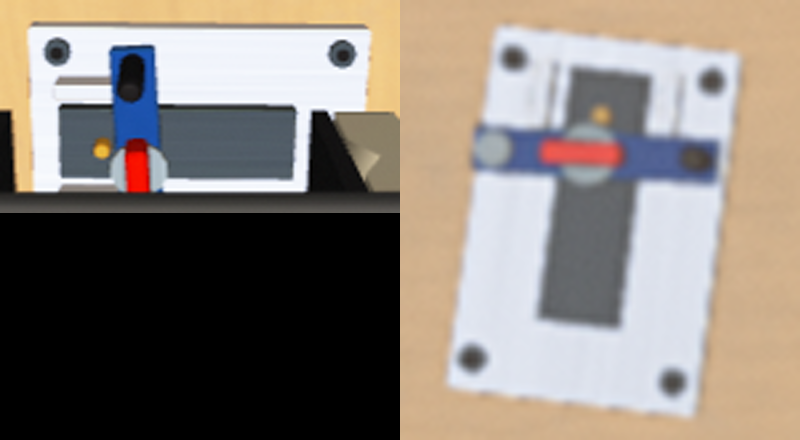

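The crops show screws in the top view at (514,58), (711,81), (472,358) and (672,382), and the pin at (601,115). In the wrist crop the peg's top is at (131,88) and the pin at (102,150). Next I fit the holder's pose.

```bash
python3 - <<'E'
from h import *
c=np.load("w2.npy",allow_pickle=True).item();t=np.load("top0.npy",allow_pickle=True).item()
f=lambda p:((np.array(p,float)-[400,0]+.5)/5-.5)+[160,215]
g=lambda p:((np.array(p,float)+.5)/2.667-.5)+[215,195]
s=onplane(t,[f(p) for p in[(514,58),(711,81),(472,358),(672,382)]],17); print("top screws",s.round(1).tolist(),"centre",s.mean(0).round(1))
d=(s[0]+s[1]-s[2]-s[3])/2; print("yaw",np.degrees(np.arctan2(d[1],d[0])).round(2),np.linalg.norm(d).round(1))
sw=onplane(c,[g((56.5,52)),g((342,53.5))],17); d=sw[0]-sw[1]; print("wrist screws",sw.round(1).tolist(),np.degrees(np.arctan2(d[1],d[0])).round(2),np.linalg.norm(d).round(1))
print("pin w",onplane(c,[g((102,149))],28.5).round(1),"pin t",onplane(t,[f((601,115))],28.5).round(1))
print("peg top w",onplane(c,[g((131,90))],78).round(1),"base",onplane(c,[g((131,70))],50).round(1),"peg t",onplane(t,[f((694,158))],78).round(1))
print("knob w",onplane(c,[g((138,170))],66).round(1),"knob t",onplane(t,[f((582,153))],66).round(1), "post t",onplane(t,[f((493,149))],46).round(1))
E
```

```text
top screws [[536.8, 119.8, 17.0], [527.7, 33.1, 17.0], [406.4, 133.7, 17.0], [397.1, 46.9, 17.0]] centre [467.   83.4  17. ]
yaw -6.05 131.3
wrist screws [[530.1, 35.1, 17.0], [399.3, 48.8, 17.0]] -5.98 131.6
pin w [[513.6  80.2  28.5]] pin t [[511.6  78.9  28.5]]
peg top w [[493.4  34.6  78. ]] base [[494.5  36.   50. ]] peg t [[491.7  31.8  78. ]]
knob w [[495.2  74.5  66. ]] knob t [[493.7  79.8  66. ]] post t [[495.7 121.2  46. ]]
```

Emit:
move_tool(
  ticks={"jaw":[50,50,50,50,50,50,50,50],"x":[-20,-23,0,0,0,0,0,0],"y":[-6,-6,0,0,0,0,0,0],"z":[25,25,35,35,30,15,9,0],"rx":[0,0,0,0,0,0,0,0],"ry":[0,0,0,0,0,0,0,0],"rz":[0,0,0,0,0,0,0,0]},
)

```text
time_s: 4.35
eef_pos: [493.7, 34.8, 51.6]
eef_rot: [-0.001, -0.671, 0.742, 0.0]
contact_force: [0.1, -0.0, 0.8]
width: 50.0
grip_force: 0.0
```

Emit:
move_tool(
  ticks={"jaw":[5,5,5,5,5,5],"x":[0,0,0,0,0,0],"y":[0,0,0,0,0,0],"z":[0,0,0,0,0,0],"rx":[0,0,0,0,0,0],"ry":[0,0,0,0,0,0],"rz":[0,0,0,0,0,0]},
  grip_force=12,
)

```text
time_s: 4.95
eef_pos: [494.3, 36.1, 52.8]
eef_rot: [0.0, -0.671, 0.741, -0.0]
contact_force: [-0.2, -0.1, 1.2]
width: 10.2
grip_force: 12.0
```

```bash
python3 - <<'E'
from h import *
T=Ttool(); print(T.round(3))
piv=np.array([498.1,122.4]); v=T[:2,3]-piv; print(np.linalg.norm(v),np.degrees(np.arctan2(v[1],v[0])))
E
```

```text
[[-9.90000e-02 -9.95000e-01  0.00000e+00  4.94271e+02]
 [-9.95000e-01  9.90000e-02  0.00000e+00  3.60980e+01]
 [-0.00000e+00 -0.00000e+00 -1.00000e+00  5.27960e+01]
 [ 0.00000e+00  0.00000e+00  0.00000e+00  1.00000e+00]]
86.3867502071751 -92.54042928658525
```

Emit:
move_tool(
  ticks={"jaw":[5,5,5,5,5,5],"x":[-0.35,-0.93,-0.93,-0.93,-0.93,-0.93],"y":[-4.4,-8.8,-8.8,-8.8,-8.8,-8.8],"z":[0,0,0,0,0,0],"rx":[0,0,0,0,0,0],"ry":[0,0,0,0,0,0],"rz":[-0.05,-0.1,-0.1,-0.1,-0.1,-0.1]},
)

```text
time_s: 5.55
eef_pos: [541.2, 47.1, 52.8]
eef_rot: [0.0, 0.848, -0.529, -0.0]
contact_force: [-3.1, 1.8, 4.0]
width: 10.1
grip_force: 12.0
```

```bash
python3 -c "
from h import *
T=Ttool(); v=T[:2,3]-[498.1,122.4]; print(np.linalg.norm(v),np.degrees(np.arctan2(v[1],v[0])))"
```

```text
86.76285955347348 -60.239888959460735
```

Emit:
move_tool(
  ticks={"jaw":[5,5,5,5,5,5,5,5],"x":[-0.93,-0.93,-0.93,-0.93,-0.93,-0.93,-0.93,-0.93],"y":[-8.8,-8.8,-8.8,-8.8,-8.8,-8.8,-8.8,-8.8],"z":[0,0,0,0,0,0,0,0],"rx":[0,0,0,0,0,0,0,0],"ry":[0,0,0,0,0,0,0,0],"rz":[-0.1,-0.1,-0.1,-0.1,-0.1,-0.1,-0.1,-0.1]},
)

```text
time_s: 6.35
eef_pos: [582.7, 101.2, 52.7]
eef_rot: [0.0, 0.988, -0.157, -0.001]
contact_force: [-5.4, -0.7, 6.3]
width: 10.3
grip_force: 12.0
```

```bash
python3 -c "
from h import *
T=Ttool(); v=T[:2,3]-[498.1,122.4]; print(np.linalg.norm(v),np.degrees(np.arctan2(v[1],v[0])))"
```

```text
87.22656173154466 -14.03611180404653
```

Emit:
move_tool(
  ticks={"jaw":[5,5,5],"x":[-0.93,0,0],"y":[-8.8,0,0],"z":[0,0,0],"rx":[0,0,0],"ry":[0,0,0],"rz":[-0.1,0,0]},
)

```text
time_s: 6.65
eef_pos: [584.5, 110.2, 52.7]
eef_rot: [0.0, 0.994, -0.109, -0.001]
contact_force: [-4.8, 0.2, 5.4]
width: 10.3
grip_force: 12.0
```

```bash
python3 -c "
from h import *
T=Ttool(); v=T[:2,3]-[498.1,122.4]; print(np.linalg.norm(v),np.degrees(np.arctan2(v[1],v[0]))); to((0,0,0))"
```

```text
87.28624110759982 -8.056439000688231
pos [584.5 110.2  52.7] yaw -12.54 tilt [-0.0012  0.0007] delta tool [-546.6  234.5   53.6] rz None
```

Emit:
move_tool(
  ticks={"jaw":[30,40,40,60,80,88,88,88],"x":[0,0,0,0,0,0,0,0],"y":[0,0,0,0,10,25,40,40],"z":[0,0,-15,-35,-40,-20,0,0],"rx":[0,0,0,0,0,0,0,0],"ry":[0,0,0,0,0,0,0,0],"rz":[0,0,0,0,0,0,0,0]},
)

```text
time_s: 7.45
eef_pos: [560.4, -3.0, 163.5]
eef_rot: [-0.0, 0.994, -0.109, 0.001]
contact_force: [0.6, -0.6, -0.1]
width: 68.6
grip_force: 0.0
```

Emit:
move_tool(
  ticks={"jaw":[88,88,88,88,88,88,88,88],"x":[0,0,0,0,0,0,-3,-3],"y":[40,40,40,40,40,40,40,30],"z":[0,0,0,0,0,0,0,0],"rx":[0,0,0,0,0,0,0,0],"ry":[0,0,0,0,0,0,0,0],"rz":[0,0,0,0,0,0,0,0]},
)

```text
time_s: 8.25
eef_pos: [486.0, -305.6, 162.4]
eef_rot: [0.0, 0.994, -0.11, -0.0]
contact_force: [0.1, 0.7, -0.2]
width: 87.4
grip_force: 0.0
```

Emit:
move_tool(
  ticks={"jaw":[88,88,88,88],"x":[0,0,0,0],"y":[9,0,0,0],"z":[0,0,0,0],"rx":[0,0,0,0],"ry":[0,0,0,0],"rz":[0.09,0.09,0,0]},
)

```text
time_s: 8.65
eef_pos: [484.8, -312.3, 162.4]
eef_rot: [-0.0, 0.98, -0.197, -0.0]
contact_force: [-0.3, 0.5, -0.6]
width: 87.5
grip_force: 0.0
```

```bash
python3 - <<'E'
from h import *
to((484.5,-312.4,100),-22.9)
c=cam("wrist"); save(c,"w3"); np.save("w3.npy",c,allow_pickle=True)
E
```

```text
pos [ 484.8 -312.3  162.4] yaw -22.77 tilt [-0.0001 -0.    ] delta tool [-0.3  0.2 62.4] rz 0.002
```

View pics/w3.png

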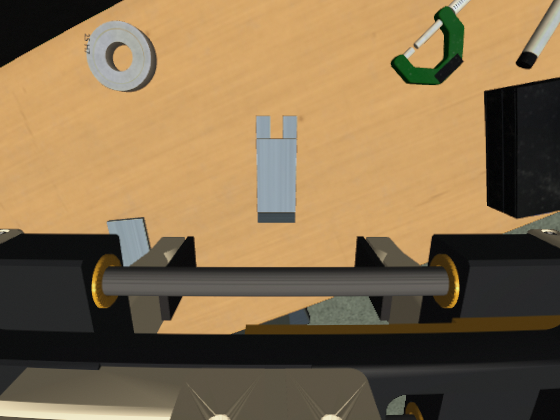

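The wrist view shows the whole blade upright at x 256–298, rows 115–222, notch up, centred between the fingers.

```bash
python3 - <<'E'
from h import *
from blade import blade
c=np.load("w3.npy",allow_pickle=True).item()
k,w,r,a=blade(c,(245,100,310,228),6); print(np.round(r[0],1),np.round(r[1],1),round(a,2))
a=np.radians(a if abs(a)<60 else a-90); u=np.array([np.cos(a),np.sin(a)])
g=np.array(r[0])-17*u; print(g.round(1)); to((g[0],g[1],3),np.degrees(a))
E
```

```text
[ 500.1 -319.2] [ 39.7 108.3] -22.76
[ 484.4 -312.6]
pos [ 484.9 -312.2  162.5] yaw -22.75 tilt [-0.0001  0.    ] delta tool [ -0.3   0.6 159.5] rz 0.0
```

Emit:
move_tool(
  ticks={"jaw":[88,88,88,88,88,88,88],"x":[0,0,0,0,0,0,0],"y":[0.5,0,0,0,0,0,0],"z":[30,45,45,25,10,4,0],"rx":[0,0,0,0,0,0,0],"ry":[0,0,0,0,0,0,0],"rz":[0,0,0,0,0,0,0]},
)

```text
time_s: 9.4
eef_pos: [485.5, -312.8, 4.2]
eef_rot: [0.0, 0.98, -0.198, 0.0]
contact_force: [0.4, -0.7, 0.5]
width: 87.9
grip_force: 0.0
```

Emit:
move_tool(
  ticks={"jaw":[30,30,30,30,30,30],"x":[0,0,0,0,0,0],"y":[0,0,0,0,0,0],"z":[0,0,0,0,0,0],"rx":[0,0,0,0,0,0],"ry":[0,0,0,0,0,0],"rz":[0,0,0,0,0,0]},
  grip_force=35,
)

```text
time_s: 10.0
eef_pos: [484.7, -312.8, 3.7]
eef_rot: [-0.0, 0.98, -0.199, 0.0]
contact_force: [-0.0, 0.5, -0.5]
width: 45.1
grip_force: 0.0
```

Emit:
move_tool(
  ticks={"jaw":[30,30,30,30],"x":[0,0,0,0],"y":[0,0,0,0],"z":[0,0,0,0],"rx":[0,0,0,0],"ry":[0,0,0,0],"rz":[0,0,0,0]},
  grip_force=35,
)

```text
time_s: 10.4
eef_pos: [484.7, -312.8, 3.6]
eef_rot: [0.0, 0.98, -0.199, -0.0]
contact_force: [-1.2, -0.2, 1.1]
width: 38.5
grip_force: 35.0
```

Emit:
move_tool(
  ticks={"jaw":[30,30,30,30,30],"x":[0,0,0,0,0],"y":[0,0,0,0,0],"z":[-10,-25,-30,-30,0],"rx":[0,0,0,0,0],"ry":[0,0,0,0,0],"rz":[0,0,0,0,0]},
)

```text
time_s: 10.9
eef_pos: [487.3, -313.7, 103.6]
eef_rot: [0.001, 0.98, -0.198, 0.004]
contact_force: [0.1, -1.1, -0.0]
width: 38.6
grip_force: 35.0
```

```bash
python3 - <<'E'
from h import *
th=np.radians(-6.0);h=np.array([469,85.2]);H=np.array([[np.cos(th),-np.sin(th)],[np.sin(th),np.cos(th)]])
g=h+H@[8-17-6,0]; to((g[0],g[1],70),-6.0)
c=cam("wrist"); save(c,"w4"); np.save("w4.npy",c,allow_pickle=True)
E
```

```text
pos [ 487.3 -313.7  103.6] yaw -22.86 tilt [ 0.0077 -0.0003] delta tool [-186.5 -356.1   32.2] rz -0.294
```

View pics/w4.png

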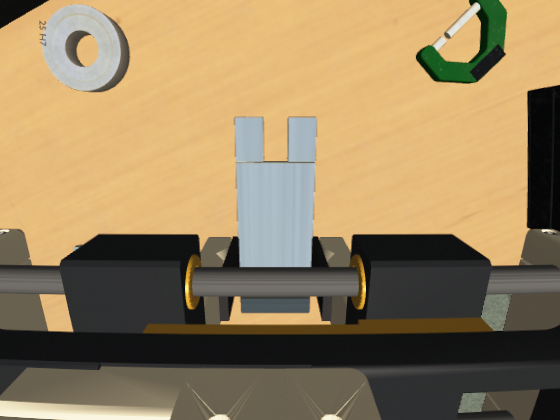

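The wrist view shows the blade held level, with its notch end at rows 117–162 and the notch gap at columns 264–288. I turn it and carry it over the holder.

Emit:
move_tool(
  ticks={"jaw":[30,30,30,30,30,30,30,30],"x":[0,0,0,-4,-7,-7,-7,-7],"y":[0,0,0,-20,-37,-37,-37,-37],"z":[0,0,0,0,0,0,0,0],"rx":[0,0,0,0,0,0,0,0],"ry":[0,0,0,0,0,0,0,0],"rz":[-0.1,-0.1,-0.094,0,0,0,0,0]},
)

```text
time_s: 11.75
eef_pos: [469.5, -141.0, 97.8]
eef_rot: [-0.0, 0.999, -0.053, -0.001]
contact_force: [0.8, 0.2, -0.7]
width: 38.4
grip_force: 35.0
```

Emit:
move_tool(
  ticks={"jaw":[30,30,30,30,30,30,30,30],"x":[-7,-7,-7,-7,-7,-5,-3,0],"y":[-37,-37,-37,-37,-35,-27,-15,0],"z":[0,0,0,0,0,0,0,0],"rx":[0,0,0,0,0,0,0,0],"ry":[0,0,0,0,0,0,0,0],"rz":[0,0,0,0,0,0,0,0]},
)

```text
time_s: 12.55
eef_pos: [451.1, 87.4, 98.0]
eef_rot: [0.0, 0.999, -0.052, -0.0]
contact_force: [-0.8, 0.1, -1.3]
width: 38.5
grip_force: 35.0
```

Emit:
move_tool(
  ticks={"jaw":[30,30],"x":[0,0],"y":[0,0],"z":[0,0],"rx":[0,0],"ry":[0,0],"rz":[0,0]},
)

```text
time_s: 12.75
eef_pos: [451.2, 85.2, 98.2]
eef_rot: [0.0, 0.999, -0.053, -0.0]
contact_force: [-0.2, 0.6, -0.6]
width: 38.6
grip_force: 35.0
```

```bash
python3 - <<'E'
from h import *
to((454.1,86.8,50),-6)
c=cam("wrist"); save(c,"w5"); np.save("w5.npy",c,allow_pickle=True)
# blade notch corners & arms in tool frame -> pixel prediction
T=Ttool(); P=np.array([[72,-20,-2.4],[72,20,-2.4],[50,-6,-2.4],[50,6,-2.4]]); W=P@T[:3,:3].T+T[:3,3]; print(proj(c,W).round(1))
E
```

```text
pos [451.2  85.2  98.2] yaw -6.1 tilt [-0.0009  0.0006] delta tool [ 2.8 -1.9 48.2] rz -0.002
[[234.7 115. ]
 [318.2 115. ]
 [264.3 160.7]
 [288.5 160.8]]
```

View pics/w5.png

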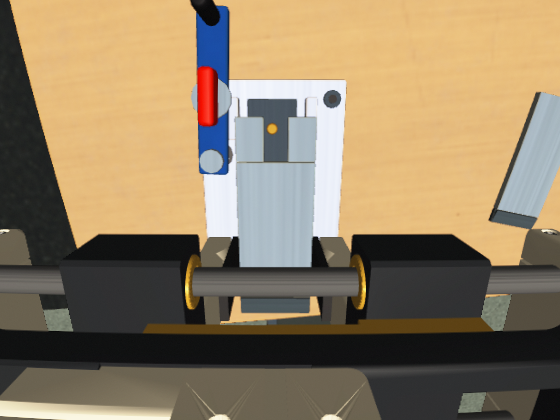

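The view shows the brass pin at (272,128) ahead of the notch, whose bottom is at row 161, columns 264–288. The strap is well clear on the left. Next I measure the pin relative to the tool.

```bash
python3 - <<'E'
from h import *
c=np.load("w5.npy",allow_pickle=True).item(); im=c["image"]; hsv=cv2.cvtColor(im,cv2.COLOR_RGB2HSV)
m=((hsv[...,0]>10)&(hsv[...,0]<28)&(hsv[...,1]>140)).astype(np.uint8); m2=np.zeros_like(m); m2[119:145,264:288]=m[119:145,264:288]
n,l,s,ce=cv2.connectedComponentsWithStats(m2); print(s,ce.round(1))
i=1+s[1:,4].argmax(); T=np.linalg.inv(Ttool()); W=onplane(c,[ce[i]],27)[0]
print("pin world",W.round(1),"tool",(T@np.r_[W,1])[:3].round(1))
# notch edges: dark/steel transitions in row 145, 152 ; seat & rib centre
g=cv2.cvtColor(im,cv2.COLOR_RGB2GRAY).astype(int)
for r in(145,155): print(r,g[r,228:325].tolist())
print(g[150:170,276].tolist(),g[105,230:325].tolist())
E
```

```text
[[     0      0    560    420 235109]
 [   267    123     10     11     91]] [[279.5 209.5]
 [271.5 128.3]]
pin world [514.   81.6  27. ] tool [62.7 -3.2 71.2]
145 [108, 215, 244, 244, 243, 243, 230, 175, 179, 187, 186, 188, 186, 186, 184, 183, 182, 181, 181, 181, 181, 181, 181, 182, 183, 182, 182, 182, 183, 182, 181, 180, 179, 179, 181, 143, 79, 84, 86, 86, 85, 85, 86, 84, 83, 87, 86, 85, 85, 84, 84, 86, 85, 86, 85, 85, 84, 86, 86, 75, 132, 181, 188, 187, 187, 187, 186, 186, 184, 183, 181, 181, 180, 181, 181, 181, 182, 182, 183, 182, 182, 182, 182, 181, 181, 179, 179, 185, 230, 242, 241, 240, 240, 241, 240, 239, 240]
155 [57, 94, 107, 105, 123, 208, 243, 231, 193, 188, 187, 187, 187, 187, 185, 184, 183, 181, 181, 180, 181, 181, 181, 181, 184, 184, 183, 182, 182, 182, 181, 180, 179, 179, 180, 139, 72, 85, 86, 85, 85, 85, 85, 85, 85, 86, 86, 85, 84, 83, 84, 84, 85, 85, 85, 85, 85, 86, 86, 93, 144, 182, 187, 187, 187, 187, 185, 185, 184, 182, 181, 181, 181, 181, 181, 181, 182, 183, 183, 182, 183, 182, 181, 181, 179, 179, 178, 192, 231, 242, 240, 240, 240, 240, 240, 240, 240]
[85, 84, 84, 85, 85, 84, 85, 85, 84, 84, 84, 71, 122, 178, 187, 187, 187, 187, 186, 187] [155, 230, 239, 239, 238, 237, 237, 219, 100, 175, 243, 244, 244, 245, 247, 247, 230, 121, 80, 86, 86, 83, 82, 83, 85, 85, 85, 84, 85, 83, 84, 84, 86, 86, 83, 84, 85, 85, 84, 84, 85, 85, 85, 85, 86, 85, 84, 84, 85, 85, 85, 84, 85, 83, 84, 85, 86, 85, 83, 83, 82, 82, 82, 82, 82, 81, 98, 213, 241, 242, 242, 242, 240, 239, 190, 97, 184, 227, 235, 237, 238, 239, 239, 239, 238, 238, 240, 231, 238, 242, 242, 241, 242, 241, 241]
```

Emit:
move_tool(
  ticks={"jaw":[30,30,30,30,30,30],"x":[3,4.2,0,0,0,0],"y":[-1.5,-1.4,0,0,0,0],"z":[20,25,12,5,0,0],"rx":[0,0,0,0,0,0],"ry":[0,0,0,0,0,0],"rz":[0,0,0,0,0,0]},
)

```text
time_s: 13.4
eef_pos: [459.4, 87.9, 37.1]
eef_rot: [-0.0, 0.999, -0.053, 0.0]
contact_force: [0.8, 0.1, -0.1]
width: 38.7
grip_force: 35.0
```

```bash
python3 - <<'E'
from h import *
to((454.1,86.8,22),-6)
c=cam("wrist"); np.save("w6.npy",c,allow_pickle=True); im=c["image"]; hsv=cv2.cvtColor(im,cv2.COLOR_RGB2HSV); save(c,"w6")
m=((hsv[...,0]>10)&(hsv[...,0]<28)&(hsv[...,1]>140)).astype(np.uint8); m2=np.zeros_like(m); m2[119:165,264:288]=m[119:165,264:288]
n,l,s,ce=cv2.connectedComponentsWithStats(m2); print(s[1:],ce[1:].round(1))
i=1+s[1:,4].argmax(); T=np.linalg.inv(Ttool()); W=onplane(c,[ce[i]],28)[0]
print("pin world",W.round(1),"tool",(T@np.r_[W,1])[:3].round(1))
E
```

```text
pos [459.4  87.9  37.1] yaw -6.08 tilt [ 0.0006 -0.0003] delta tool [-5.2  1.7 15.1] rz -0.001
[[271 141  14  16 174]] [[277.4 148.4]]
pin world [514.1  81.4  28. ] tool [54.9  0.9  9.3]
```

View pics/w6.png

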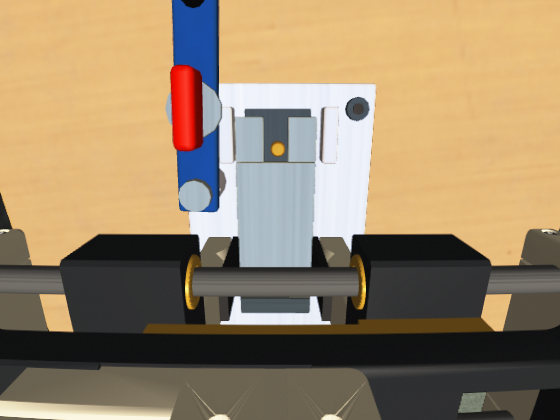

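The view shows the pin at (277.5,149) inside the notch outline (columns 263–288, bottom at row 162), so the blade has to shift about 1.1 mm in y.

Emit:
move_tool(
  ticks={"jaw":[30,30,30,30,30,30],"x":[-0.5,0,0,0,0,0],"y":[1.1,0,0,0,0,0],"z":[1,5,4,2,0,0],"rx":[0,0,0,0,0,0],"ry":[0,0,0,0,0,0],"rz":[0,0,0,0,0,0]},
)

```text
time_s: 14.05
eef_pos: [458.4, 87.0, 24.5]
eef_rot: [0.0, 0.999, -0.053, -0.0]
contact_force: [0.4, -0.5, -1.2]
width: 38.6
grip_force: 35.0
```

Emit:
move_tool(
  ticks={"jaw":[30,30,30,30],"x":[0,0,0,0],"y":[0,0,0,0],"z":[1,0.5,0,0],"rx":[0,0,0,0],"ry":[0,0,0,0],"rz":[0,0,0,0]},
)

```text
time_s: 14.45
eef_pos: [458.6, 87.1, 23.5]
eef_rot: [-0.0, 0.999, -0.053, 0.0]
contact_force: [-2.1, -0.5, 4.7]
width: 38.6
grip_force: 35.0
```

Emit:
move_tool(
  ticks={"jaw":[30,30,30],"x":[1,0.5,0],"y":[0,0,0],"z":[-0.2,0,0],"rx":[0,0,0],"ry":[0,0,0],"rz":[0,0,0]},
)

```text
time_s: 14.75
eef_pos: [459.5, 86.8, 23.5]
eef_rot: [0.0, 0.999, -0.053, -0.0]
contact_force: [-4.7, 1.0, 7.3]
width: 38.7
grip_force: 35.0
```

Emit:
move_tool(
  ticks={"jaw":[30,30],"x":[0.6,0],"y":[0,0],"z":[0,0],"rx":[0,0],"ry":[0,0],"rz":[0,0]},
)

```text
time_s: 14.95
eef_pos: [459.8, 86.7, 23.5]
eef_rot: [0.0, 0.999, -0.053, -0.001]
contact_force: [-6.4, 1.9, 9.0]
width: 39.0
grip_force: 35.0
```

Emit:
move_tool(
  ticks={"jaw":[30,30],"x":[0.6,0],"y":[0,0],"z":[0,0],"rx":[0,0],"ry":[0,0],"rz":[0,0]},
)

```text
time_s: 15.15
eef_pos: [460.3, 86.5, 23.5]
eef_rot: [0.0, 0.999, -0.053, -0.001]
contact_force: [-6.5, 2.6, 8.9]
width: 38.5
grip_force: 35.0
```

```bash
python3 -c "
from h import *
c=cam('wrist'); np.save('w7.npy',c,allow_pickle=True); g=cv2.cvtColor(c['image'],cv2.COLOR_RGB2HSV)
print(g[135:170,278].tolist())
print(g[155,258:294].tolist())
"
```

```text
[[104, 54, 99], [104, 55, 98], [104, 57, 99], [104, 55, 98], [103, 55, 98], [104, 54, 99], [103, 55, 98], [104, 52, 98], [105, 52, 98], [104, 52, 98], [18, 64, 88], [17, 195, 115], [18, 212, 148], [18, 212, 183], [20, 201, 218], [21, 188, 226], [21, 187, 228], [21, 187, 228], [21, 186, 228], [21, 188, 227], [21, 186, 227], [21, 186, 227], [21, 188, 227], [21, 188, 227], [20, 193, 221], [19, 208, 183], [18, 185, 117], [23, 46, 72], [38, 17, 185], [103, 31, 198], [103, 32, 198], [103, 32, 199], [103, 32, 198], [103, 32, 198], [103, 32, 198]]
[[103, 34, 195], [103, 33, 194], [103, 32, 192], [101, 30, 188], [75, 11, 179], [41, 20, 140], [103, 45, 90], [104, 50, 96], [104, 50, 96], [13, 72, 95], [18, 213, 139], [20, 195, 200], [21, 187, 226], [21, 188, 225], [21, 188, 225], [21, 188, 226], [21, 187, 226], [21, 188, 228], [21, 188, 227], [21, 187, 228], [21, 186, 227], [21, 186, 227], [21, 188, 227], [20, 198, 209], [18, 197, 158], [15, 75, 102], [104, 53, 96], [105, 53, 96], [104, 55, 97], [60, 8, 100], [66, 8, 151], [98, 24, 191], [102, 32, 201], [102, 33, 201], [102, 33, 201], [102, 34, 201]]
```

Emit:
move_tool(
  ticks={"jaw":[30,30],"x":[0.5,0],"y":[0,0],"z":[-0.5,0],"rx":[0,0],"ry":[0,0],"rz":[0,0]},
)

```text
time_s: 15.4
eef_pos: [461.1, 86.5, 23.6]
eef_rot: [0.0, 0.999, -0.053, -0.0]
contact_force: [-4.0, 0.8, 1.9]
width: 38.4
grip_force: 35.0
```

Emit:
move_tool(
  ticks={"jaw":[30,30],"x":[0.6,0],"y":[0,0],"z":[0,0],"rx":[0,0],"ry":[0,0],"rz":[0,0]},
)

```text
time_s: 15.6
eef_pos: [461.2, 86.4, 23.5]
eef_rot: [0.0, 0.999, -0.053, -0.001]
contact_force: [-8.4, 2.9, 4.3]
width: 38.8
grip_force: 35.0
```

Emit:
move_tool(
  ticks={"jaw":[30,30],"x":[0.6,0],"y":[0,0],"z":[0,0],"rx":[0,0],"ry":[0,0],"rz":[0,0]},
)

```text
time_s: 15.8
eef_pos: [461.3, 86.3, 23.5]
eef_rot: [0.0, 0.999, -0.053, -0.001]
contact_force: [-9.3, 4.8, 6.7]
width: 38.9
grip_force: 35.0
```

Emit:
move_tool(
  ticks={"jaw":[30,60,60,60],"x":[-0.3,0,0,0],"y":[0,0,0,0],"z":[-0.3,0,0,0],"rx":[0,0,0,0],"ry":[0,0,0,0],"rz":[0,0,0,0]},
)

```text
time_s: 16.2
eef_pos: [463.2, 86.8, 24.2]
eef_rot: [-0.0, 0.999, -0.053, 0.001]
contact_force: [-0.1, 0.5, 0.7]
width: 56.6
grip_force: 0.0
```

Emit:
move_tool(
  ticks={"jaw":[60,60,60,60,60,60],"x":[0,0,0,0,0,0],"y":[0,0,0,0,0,0],"z":[-10,-20,-30,-30,0,0],"rx":[0,0,0,0,0,0],"ry":[0,0,0,0,0,0],"rz":[0,0,0,0,0,0]},
)

```text
time_s: 16.8
eef_pos: [463.1, 86.9, 115.4]
eef_rot: [-0.001, 0.999, -0.053, 0.001]
contact_force: [-0.3, -0.3, -0.3]
width: 60.0
grip_force: 0.0
```

```bash
python3 - <<'E'
from h import *
to((0,0,0)); c=cam("wrist"); np.save("w8.npy",c,allow_pickle=True); save(c,"w8")
im=c["image"]; b=cv2.resize(im[40:260,180:380],None,fx=2.7,fy=2.7,interpolation=cv2.INTER_CUBIC); cv2.imwrite("pics/w8c.png",b[...,::-1])
E
```

```text
pos [463.1  86.9 115.4] yaw -6.07 tilt [ 0.0023 -0.0019] delta tool [-451.6  135.6  114.1] rz None
```

View pics/w8c.png

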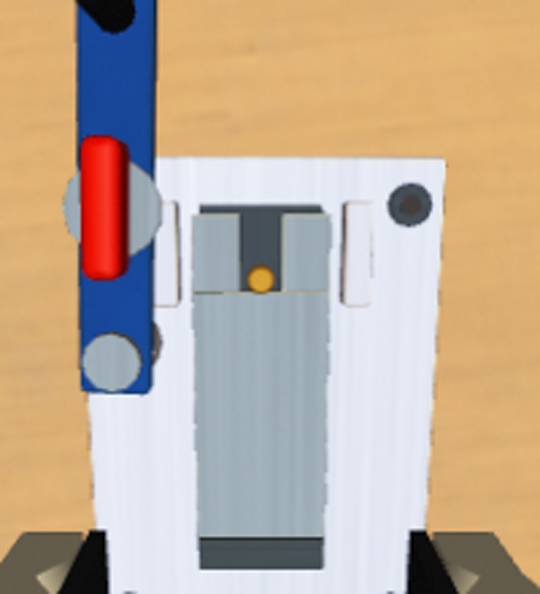

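The crop shows the blade flat on the seat between the ribs, with the pin at (261,279) against the notch bottom at row 292. The strap is still open at the left. Now I go back to the handle.

Emit:
move_tool(
  ticks={"jaw":[40,40,40,40,40,40,40],"x":[20,35,35,20,8.2,0,0],"y":[-6,-11,-11,-6,-2,0,0],"z":[0,0,0,0,0,0,0],"rx":[0,0,0,0,0,0,0],"ry":[0,0,0,0,0,0,0],"rz":[0,0,0,0,0,0,0]},
)

```text
time_s: 17.55
eef_pos: [582.6, 109.4, 113.2]
eef_rot: [0.0, 0.999, -0.053, -0.001]
contact_force: [-0.4, -0.1, 0.2]
width: 40.1
grip_force: 0.0
```

```bash
python3 - <<'E'
from h import *
to((584.5,110.2,52.7))
c=cam("side"); np.save("s1.npy",c,allow_pickle=True)
# peg check in w8 (dark blob near crop (110,10)->px)
w=np.load("w8.npy",allow_pickle=True).item(); g=cv2.cvtColor(w["image"],cv2.COLOR_RGB2GRAY)
m=np.zeros_like(g); m[10:60,190:250]=(g[10:60,190:250]<40)*255
for k in cv2.findContours(m,cv2.RETR_EXTERNAL,cv2.CHAIN_APPROX_NONE)[0]:
    if cv2.contourArea(k)>30: print(cv2.boundingRect(k), cv2.minAreaRect(k))
print(proj(w,[[584.5,110.2,78],[584.5,110.2,44]]).round(1))
E
```

```text
pos [582.6 109.4 113.2] yaw -6.08 tilt [-0.0018  0.0009] delta tool [ 1.9 -1.  60.5] rz None
(205, 23, 25, 30) ((217.09458923339844, 37.432437896728516), (31.270614624023438, 17.320898056030273), 54.462318420410156)
[[213.   32.1]
 [222.7  44.9]]
```

Emit:
move_tool(
  ticks={"jaw":[40,40,40,40,5,5,5,5],"x":[1.9,0,0,0,0,0,0,0],"y":[-1,0,0,0,0,0,0,0],"z":[20,25,12,3.5,0,0,0,0],"rx":[0,0,0,0,0,0,0,0],"ry":[0,0,0,0,0,0,0,0],"rz":[0,0,0,0,0,0,0,0]},
  grip_force=12,
)

```text
time_s: 18.4
eef_pos: [586.3, 110.9, 54.4]
eef_rot: [-0.0, 0.999, -0.053, 0.001]
contact_force: [0.0, -0.1, 0.7]
width: 13.5
grip_force: 0.0
```

Emit:
move_tool(
  ticks={"jaw":[5,5],"x":[0,0],"y":[0,0],"z":[0,0],"rx":[0,0],"ry":[0,0],"rz":[0,0]},
)

```text
time_s: 18.6
eef_pos: [586.3, 110.8, 54.1]
eef_rot: [-0.0, 0.999, -0.053, 0.0]
contact_force: [0.1, 0.2, 4.2]
width: 10.3
grip_force: 12.0
```

```bash
python3 -c "
from h import *
T=Ttool(); v=T[:2,3]-[498.1,122.4]; print(np.linalg.norm(v),np.degrees(np.arctan2(v[1],v[0]))); to((0,0,0))"
```

```text
88.91956388416656 -7.498041628440752
pos [586.3 110.8  54.1] yaw -6.05 tilt [ 0.0009 -0.0003] delta tool [-571.4  172.    53.6] rz None
```

Emit:
move_tool(
  ticks={"jaw":[5,5,5,5,5,5,5,5],"x":[-0.25,-0.66,-0.66,-0.66,-0.66,-0.66,-0.66,-0.66],"y":[4.4,8.8,8.8,8.8,8.8,8.8,8.8,8.8],"z":[0,0,0,0,0,0,0,0],"rx":[0,0,0,0,0,0,0,0],"ry":[0,0,0,0,0,0,0,0],"rz":[0.05,0.1,0.1,0.1,0.1,0.1,0.1,0.1]},
)

```text
time_s: 19.4
eef_pos: [554.9, 54.4, 54.2]
eef_rot: [-0.001, 0.909, -0.417, 0.0]
contact_force: [-1.2, 3.2, 4.1]
width: 10.7
grip_force: 12.0
```

Emit:
move_tool(
  ticks={"jaw":[5,5,5,5,5,5,5,5],"x":[-0.66,-0.66,-0.66,-0.66,-0.66,-0.66,-0.3,0],"y":[8.8,8.8,8.8,8.8,8.8,8.8,4.4,0],"z":[0,0,0,0,0,0,0,0],"rx":[0,0,0,0,0,0,0,0],"ry":[0,0,0,0,0,0,0,0],"rz":[0.1,0.1,0.1,0.1,0.1,0.1,0.05,0]},
)

```text
time_s: 20.2
eef_pos: [501.8, 34.3, 54.1]
eef_rot: [-0.001, 0.73, -0.684, 0.0]
contact_force: [-0.6, 1.7, 5.0]
width: 10.2
grip_force: 12.0
```

```bash
python3 -c "
from h import *
T=Ttool(); v=T[:2,3]-[498.1,122.4]; print(np.linalg.norm(v),np.degrees(np.arctan2(v[1],v[0]))); to((0,0,0))"
```

```text
88.15209823428405 -87.57568518434775
pos [501.8  34.3  54.1] yaw -86.3 tilt [-0.0005 -0.001 ] delta tool [  1.9 503.   53.7] rz None
```

Emit:
move_tool(
  ticks={"jaw":[5,5,5,5],"x":[-0.25,-0.25,-0.1,0],"y":[4.4,4.4,2.2,0],"z":[0,0,0,0],"rx":[0,0,0,0],"ry":[0,0,0,0],"rz":[0.05,0.05,0.025,0]},
)

```text
time_s: 20.6
eef_pos: [491.3, 34.6, 54.1]
eef_rot: [0.0, -0.686, 0.727, -0.0]
contact_force: [-0.7, -0.8, 7.0]
width: 9.9
grip_force: 12.0
```

Emit:
move_tool(
  ticks={"jaw":[5,5],"x":[-0.05,0],"y":[1.5,0],"z":[0,0],"rx":[0,0],"ry":[0,0],"rz":[0.015,0]},
)

```text
time_s: 20.8
eef_pos: [490.1, 34.7, 54.1]
eef_rot: [0.0, -0.681, 0.732, -0.0]
contact_force: [-0.7, 0.1, 6.4]
width: 10.4
grip_force: 12.0
```

Emit:
move_tool(
  ticks={"jaw":[5,5],"x":[-0.05,0],"y":[1.5,0],"z":[0,0],"rx":[0,0],"ry":[0,0],"rz":[0.015,0]},
)

```text
time_s: 21.0
eef_pos: [489.1, 34.9, 54.1]
eef_rot: [0.001, -0.675, 0.738, -0.001]
contact_force: [3.2, -1.8, 6.1]
width: 10.4
grip_force: 12.0
```

Emit:
move_tool(
  ticks={"jaw":[5,5],"x":[-0.05,0],"y":[1.5,0],"z":[0,0],"rx":[0,0],"ry":[0,0],"rz":[0.015,0]},
)

```text
time_s: 21.2
eef_pos: [488.9, 35.1, 54.3]
eef_rot: [0.002, -0.67, 0.743, -0.001]
contact_force: [8.6, -5.6, 0.4]
width: 10.3
grip_force: 12.0
```

```bash
python3 -c "
from h import *
T=Ttool(); v=T[:2,3]-[498.1,122.4]; print(np.linalg.norm(v),np.degrees(np.arctan2(v[1],v[0]))); to((0,0,0))"
```

```text
87.80582114124074 -95.99127757386415
pos [488.9  35.1  54.3] yaw -95.92 tilt [-0.0008 -0.0041] delta tool [ 85.4 482.9  52.2] rz None
```

Emit:
move_tool(
  ticks={"jaw":[5,25,32,32,32,32,32,32],"x":[0,0,0,0,0,0,-10,-20],"y":[-1.2,0,0,0,0,0,0,0],"z":[0,0,0,-12,-25,-10,0,0],"rx":[0,0,0,0,0,0,0,0],"ry":[0,0,0,0,0,0,0,0],"rz":[0,0,0,0,0,0,0,0]},
)

```text
time_s: 22.0
eef_pos: [490.0, 64.5, 100.0]
eef_rot: [-0.0, -0.668, 0.744, 0.0]
contact_force: [0.7, 0.3, -0.5]
width: 31.9
grip_force: 0.0
```

Emit:
move_tool(
  ticks={"jaw":[32,32,32,32],"x":[-15,-2.5,0,0],"y":[0,0,0,0],"z":[0,0,0,0],"rx":[0,0,0,0],"ry":[0,0,0,0],"rz":[0,0,0,0]},
)

```text
time_s: 22.4
eef_pos: [492.1, 81.8, 100.1]
eef_rot: [-0.001, -0.669, 0.743, 0.0]
contact_force: [0.1, -0.9, -0.3]
width: 32.0
grip_force: 0.0
```

```bash
python3 - <<'E'
from h import *
to((493.9,82.6,49),-96)
c=cam("top"); hsv=cv2.cvtColor(c["image"],cv2.COLOR_RGB2HSV); np.save("t2.npy",c,allow_pickle=True)
w=cam("wrist"); hs=cv2.cvtColor(w["image"],cv2.COLOR_RGB2HSV)
for n,h in(("top",hsv),("wrist",hs)):
    m=(((h[...,0]<6)|(h[...,0]>172))&(h[...,1]>180)&(h[...,2]>100)).astype(np.uint8)
    N,l,s,ce=cv2.connectedComponentsWithStats(m); print(n,[(s[i].tolist(),ce[i].round(1).tolist()) for i in range(1,N) if s[i,4]>15])
    m=((h[...,0]>105)&(h[...,0]<125)&(h[...,1]>150)&(h[...,2]>60)).astype(np.uint8)
    N,l,s,ce=cv2.connectedComponentsWithStats(m); print(" blue",[(s[i].tolist(),ce[i].round(1).tolist()) for i in range(1,N) if s[i,4]>15])
print(proj(w,[[493.9,82.6,66],[488.9,35.1,78]]).round(1))
E
```

```text
pos [492.1  81.8 100.1] yaw -96.0 tilt [0.0006 0.0009] delta tool [-1.  -1.8 51. ] rz 0.0
top []
 blue []
wrist [([265, 202, 15, 53, 718], [272.1, 228.6])]
 blue [([259, 145, 28, 65, 1337], [272.3, 178.3]), ([260, 236, 26, 31, 451], [272.6, 253.7])]
[[271.9 230.9]
 [271.4 160.3]]
```

Emit:
move_tool(
  ticks={"jaw":[32,32,32,32,32],"x":[-1,0,0,0,0],"y":[-1.8,0,0,0,0],"z":[10,20,14,6,0],"rx":[0,0,0,0,0],"ry":[0,0,0,0,0],"rz":[0,0,0,0,0]},
)

```text
time_s: 23.0
eef_pos: [493.8, 82.2, 49.5]
eef_rot: [-0.001, -0.669, 0.743, 0.0]
contact_force: [0.1, 0.0, 0.9]
width: 32.1
grip_force: 0.0
```

Emit:
move_tool(
  ticks={"jaw":[4,4,4,4,4],"x":[0,0,0,0,0],"y":[0,0,0,0,0],"z":[0,0,0,0,0],"rx":[0,0,0,0,0],"ry":[0,0,0,0,0],"rz":[0,0,0,0,0]},
  grip_force=25,
)

```text
time_s: 23.5
eef_pos: [494.7, 83.0, 51.1]
eef_rot: [0.0, -0.669, 0.743, -0.0]
contact_force: [-0.3, 0.7, 3.4]
width: 9.7
grip_force: 25.0
```

```bash
python3 -c "
from h import *
to((493.9,82.6,49),-96); print(env.get_state()['moment'],env.get_state()['joint_positions'].round(2))"
```

```text
pos [494.7  83.   51.1] yaw -96.0 tilt [-0.0004 -0.0007] delta tool [0.4 0.7 2.1] rz -0.0
[0.11834626 0.60450759 0.08419208] [ 0.56  0.27 -0.59  0.   -0.71 -0.66]
```

Emit:
move_tool(
  ticks={"jaw":[4,4,4,4,4,4,4,4],"x":[0,0,0,0,0,0,0,0],"y":[0,0,0,0,0,0,0,0],"z":[0,0,0,0,0,0,0,0],"rx":[0,0,0,0,0,0,0,0],"ry":[0,0,0,0,0,0,0,0],"rz":[0.05,0.1,0.1,0.1,0.1,0.1,0.1,0]},
  grip_force=40,
)

```text
time_s: 24.3
eef_pos: [494.8, 83.0, 51.1]
eef_rot: [0.0, -0.396, 0.918, -0.0]
contact_force: [-0.0, 0.0, 3.9]
width: 9.6
grip_force: 40.0
```

```bash
python3 -c "
from h import *
to((493.9,82.6,49),-96); print(env.get_state()['moment'],env.get_state()['joint_positions'].round(2))"
```

```text
pos [494.8  83.   51.1] yaw -133.33 tilt [-0.0009 -0.0004] delta tool [0.9 0.4 2.1] rz -0.652
[-0.21899662  0.05527024 -0.07190654] [ 0.56  0.27 -0.59  0.   -0.71 -1.32]
```

Emit:
move_tool(
  ticks={"jaw":[4,4,4,4,4,4],"x":[0,0,0,0,0,0],"y":[0,0,0,0,0,0],"z":[0,0,0,0,0,0],"rx":[0,0,0,0,0,0],"ry":[0,0,0,0,0,0],"rz":[0.1,0.1,0.1,0.1,0.1,0]},
)

```text
time_s: 24.9
eef_pos: [494.8, 83.0, 51.1]
eef_rot: [0.0, -0.157, 0.988, 0.0]
contact_force: [-0.9, 0.3, 7.2]
width: 9.9
grip_force: 40.0
```

```bash
python3 -c "
from h import *
to((493.9,82.6,49),-96); print(env.get_state()['moment'],env.get_state()['joint_positions'].round(2))"
```

```text
pos [494.8  83.   51.1] yaw -161.9 tilt [-0.0009 -0.    ] delta tool [ 1.  -0.   2.1] rz -1.15
[-0.10472488  0.23821066 -0.0380936 ] [ 0.56  0.27 -0.59  0.   -0.71 -1.81]
```

Emit:
move_tool(
  ticks={"jaw":[4,4,4,4],"x":[0,0,0,0],"y":[0,0,0,0],"z":[0,0,0,0],"rx":[0,0,0,0],"ry":[0,0,0,0],"rz":[0.08,0.08,0.06,0]},
  grip_force=50,
)

```text
time_s: 25.3
eef_pos: [494.9, 83.0, 51.2]
eef_rot: [0.0, -0.049, 0.999, 0.0]
contact_force: [-1.0, 0.1, 7.1]
width: 9.9
grip_force: 50.0
```

```bash
python3 -c "
from h import *
to((493.9,82.6,49),-96); print(env.get_state()['moment'])"
```

```text
pos [494.9  83.   51.2] yaw -174.41 tilt [-0.001   0.0002] delta tool [ 1.  -0.3  2.2] rz -1.369
[0.0425621  0.62052444 0.03409174]
```

Emit:
move_tool(
  ticks={"jaw":[4,4,4],"x":[0,0,0],"y":[0,0,0],"z":[0,0,0],"rx":[0,0,0],"ry":[0,0,0],"rz":[0.04,0,0]},
)

```text
time_s: 25.6
eef_pos: [494.8, 83.0, 51.2]
eef_rot: [0.0, -0.03, 1.0, 0.0]
contact_force: [-1.6, -0.8, 7.5]
width: 9.4
grip_force: 50.0
```

```bash
python3 -c "
from h import *
to((493.9,82.6,49),-96); print(env.get_state()['moment'])"
```

```text
pos [494.8  83.   51.2] yaw -176.57 tilt [-0.0009  0.0001] delta tool [ 1.  -0.3  2.2] rz -1.406
[0.030683   0.69943362 0.22156269]
```

Emit:
move_tool(
  ticks={"jaw":[4,4,4],"x":[0,0,0],"y":[0,0,0],"z":[0,0,0],"rx":[0,0,0],"ry":[0,0,0],"rz":[0.04,0,0]},
)

```text
time_s: 25.9
eef_pos: [494.7, 83.0, 51.2]
eef_rot: [0.0, -0.01, 1.0, -0.0]
contact_force: [-2.4, -0.3, 7.8]
width: 9.7
grip_force: 50.5
```

```bash
python3 -c "
from h import *
to((493.9,82.6,49),-96); print(env.get_state()['moment'])"
```

```text
pos [494.7  83.   51.2] yaw -178.81 tilt [-0.0008 -0.0001] delta tool [ 0.8 -0.4  2.2] rz -1.445
[0.16179968 0.92316104 0.70438716]
```

Emit:
move_tool(
  ticks={"jaw":[4,4,4],"x":[0,0,0],"y":[0,0,0],"z":[0,0,0],"rx":[0,0,0],"ry":[0,0,0],"rz":[0.04,0,0]},
)

```text
time_s: 26.2
eef_pos: [494.6, 83.0, 51.2]
eef_rot: [0.0, 0.009, 1.0, -0.0]
contact_force: [-3.1, 1.1, 8.6]
width: 9.7
grip_force: 51.7
```

```bash
python3 -c "
from h import *
to((493.9,82.6,49),-96); print(env.get_state()['moment'])"
```

```text
pos [494.6  83.   51.2] yaw 178.93 tilt [-0.0006 -0.0002] delta tool [ 0.7 -0.4  2.2] rz -1.485
[0.27002416 1.21974262 0.89314542]
```

Emit:
move_tool(
  ticks={"jaw":[32,32,32,32,32,32,32,32],"x":[0,0,0,0,0,0,0,0],"y":[0,0,0,0,0,0,0,0],"z":[0,0,0,-15,-35,-40,-40,0],"rx":[0,0,0,0,0,0,0,0],"ry":[0,0,0,0,0,0,0,0],"rz":[0,0,0,0,0,0,0,0]},
)

```text
time_s: 27.0
eef_pos: [497.4, 83.9, 186.0]
eef_rot: [0.004, 0.011, 1.0, 0.002]
contact_force: [0.2, 1.0, -0.7]
width: 31.8
grip_force: 0.0
```

Emit:
move_tool(
  ticks={"jaw":[60,60,60,60,60,60,60,60],"x":[-20,-40,-40,0,0,0,0,0],"y":[0,0,20,40,40,40,40,40],"z":[-10,-20,0,0,0,0,0,0],"rx":[0,0,0,0,0,0,0,0],"ry":[0,0,0,0,0,0,0,0],"rz":[0,0,0,0,0,0,0,0]},
)

```text
time_s: 27.8
eef_pos: [599.4, 301.8, 209.8]
eef_rot: [-0.0, 0.012, 1.0, -0.0]
contact_force: [0.8, -0.1, 0.5]
width: 60.1
grip_force: 0.0
```

Emit:
move_tool(
  ticks={"jaw":[60,60,60,60],"x":[0,0,0,0],"y":[40,40,0,0],"z":[0,0,0,0],"rx":[0,0,0,0],"ry":[0,0,0,0],"rz":[0,0,0,0]},
)

```text
time_s: 28.2
eef_pos: [601.1, 381.0, 209.0]
eef_rot: [-0.001, 0.011, 1.0, -0.001]
contact_force: [-0.6, -0.8, -0.5]
width: 60.1
grip_force: 0.0
```

```bash
python3 - <<'E'
from h import *
to((0,0,0)); np.save("s2.npy",cam("side"),allow_pickle=True); c=cam("top"); np.save("t3.npy",c,allow_pickle=True); save(c,"t3")
t=np.load("top0.npy",allow_pickle=True).item()
for n,c in(("before",t),("after",c),("side",np.load("s2.npy",allow_pickle=True).item())):
    h=cv2.cvtColor(c["image"],cv2.COLOR_RGB2HSV)
    roi=(slice(200,310),slice(150,250)) if n!="side" else (slice(260,370),slice(200,330))
    for nm,m in(("red",((h[...,0]<6)|(h[...,0]>172))&(h[...,1]>150)&(h[...,2]>80)),("blue",(h[...,0]>100)&(h[...,0]<130)&(h[...,1]>110)&(h[...,2]>50)),("dark",h[...,2]<35),("brass",(h[...,0]>14)&(h[...,0]<26)&(h[...,1]>120))):
        mm=np.zeros(m.shape,np.uint8); mm[roi]=m[roi]
        N,l,s,ce=cv2.connectedComponentsWithStats(mm); print(n,nm,[(s[i].tolist(),ce[i].round(1).tolist()) for i in range(1,N) if 8<s[i,4]<1500])
P=[[493.9,82.6,66],[488.9,35.1,78],[498.1,122.4,44]]; print(proj(t,P).round(1))
print(env.get_state()["contact_force"])
E
```

```text
pos [601.1 381.  209. ] yaw 178.72 tilt [ 0.0016 -0.0014] delta tool [ 592.1 -394.   210.5] rz None
before red [([189, 244, 15, 3, 43], [195.7, 245.0])]
before blue [([183, 242, 5, 7, 24], [185.0, 244.8]), ([204, 243, 12, 7, 59], [209.8, 246.4])]
before dark []
before brass []
after red [([194, 239, 4, 15, 45], [195.9, 245.8])]
after blue [([183, 242, 8, 7, 42], [186.2, 245.3]), ([204, 244, 12, 8, 57], [209.3, 247.9])]
after dark []
after brass []
side red [([246, 292, 17, 13, 132], [253.7, 298.5])]
side blue [([259, 287, 14, 12, 90], [265.5, 291.7]), ([235, 308, 21, 18, 115], [246.2, 314.9])]
side dark [([267, 276, 3, 12, 30], [268.2, 281.8])]
side brass []
[[194.7 245.1]
 [216.8 247.5]
 [177.9 243.3]]
[-0.53020847  0.2463335  -1.04082939]
```

Emit:
move_tool(
  ticks={"jaw":[60,60,60,60,60,60,60,60],"x":[0,0,0,0,0,0,0,0],"y":[-20,-40,-40,-40,-40,-40,-40,-30],"z":[0,0,0,0,0,0,0,0],"rx":[0,0,0,0,0,0,0,0],"ry":[0,0,0,0,0,0,0,0],"rz":[0,0,0,0,0,0,0,0]},
)

```text
time_s: 29.1
eef_pos: [593.7, 86.4, 211.3]
eef_rot: [0.0, 0.013, 1.0, 0.0]
contact_force: [1.4, 0.4, -0.5]
width: 60.3
grip_force: 0.0
```

Emit:
move_tool(
  ticks={"jaw":[60,60,60],"x":[10,0,0],"y":[-10,0,0],"z":[0,0,0],"rx":[0,0,0],"ry":[0,0,0],"rz":[0,0,0]},
)

```text
time_s: 29.4
eef_pos: [584.1, 80.0, 211.2]
eef_rot: [0.0, 0.013, 1.0, 0.0]
contact_force: [0.3, 0.3, 0.1]
width: 60.0
grip_force: 0.0
```

```bash
python3 - <<'E'
from h import *
to((574,82,200)); c=cam("wrist"); np.save("w9.npy",c,allow_pickle=True); save(c,"w9")
p=proj(c,[[513.8,80.8,28.5],[493.9,82.6,66],[488.9,35.1,78],[510,81.3,26]]); print(p.round(1).tolist())
im=c["image"]; h=cv2.cvtColor(im,cv2.COLOR_RGB2HSV)
m=((h[...,0]<6)|(h[...,0]>172))&(h[...,1]>180)&(h[...,2]>100); m[:, :150]=0; m[:,400:]=0
N,l,s,ce=cv2.connectedComponentsWithStats(m.astype(np.uint8)); i=1+s[1:,4].argmax(); print("red",s[i],ce[i])
k=cv2.findContours((l==i).astype(np.uint8),cv2.RETR_EXTERNAL,cv2.CHAIN_APPROX_NONE)[0][0]
r=cv2.minAreaRect(onplane(c,k.reshape(-1,2),62)[:,:2].astype(np.float32)); print("wing",r)
x,y=p[0].round().astype(int)
m=(h[...,0]>10)&(h[...,0]<28)&(h[...,1]>150); q=np.zeros_like(m); q[y-15:y+15,x-15:x+15]=m[y-15:y+15,x-15:x+15]
N,l,s,ce=cv2.connectedComponentsWithStats(q.astype(np.uint8)); i=1+s[1:,4].argmax(); print("pin",s[i],ce[i],onplane(c,[ce[i]],28)[0].round(1))
X=int(round(ce[i][0])); Y=int(round(ce[i][1])); print(cv2.cvtColor(im,cv2.COLOR_RGB2GRAY)[Y-20:Y+20,X].tolist(),h[Y-20:Y+20,X,0].tolist()); print(cv2.cvtColor(im,cv2.COLOR_RGB2GRAY)[Y,X-30:X+30].tolist())
E
```

```text
pos [584.1  80.  211.2] yaw 178.55 tilt [-0.001   0.0005] delta tool [10.2  1.8 11.2] rz None
[[273.4, 116.8], [274.6, 94.9], [220.4, 89.7], [273.8, 113.1]]
red [270  77  12  38 351] [275.62108262  95.21652422]
wing ((494.4062194824219, 83.57935333251953), (33.361968994140625, 8.846406936645508), 4.206727027893066)
pin [271 114   7   7  38] [274.         116.94736842] [513.9  81.5  28. ]
[116, 114, 114, 113, 112, 111, 111, 111, 110, 109, 108, 107, 106, 103, 102, 94, 78, 127, 175, 186, 186, 185, 185, 133, 93, 90, 90, 90, 90, 89, 90, 91, 90, 90, 90, 90, 90, 90, 90, 89] [3, 2, 3, 2, 3, 3, 3, 2, 2, 2, 2, 3, 2, 2, 2, 2, 2, 13, 20, 22, 22, 22, 22, 19, 10, 104, 105, 105, 105, 105, 104, 104, 104, 105, 104, 105, 105, 105, 104, 103]
[230, 242, 243, 244, 244, 243, 240, 200, 184, 243, 244, 233, 188, 190, 190, 191, 192, 190, 191, 190, 192, 194, 196, 197, 152, 77, 95, 150, 184, 187, 186, 185, 182, 144, 91, 92, 150, 188, 189, 190, 193, 192, 190, 190, 191, 193, 195, 196, 203, 239, 248, 247, 208, 220, 244, 243, 244, 243, 243, 239]
```

```bash
python3 - <<'E'
from h import *
c=np.load("w9.npy",allow_pickle=True).item(); w8=np.load("w8.npy",allow_pickle=True).item()
th=np.radians(-6.0);H=np.array([[np.cos(th),-np.sin(th)],[np.sin(th),np.cos(th)]])
for n,c,pin in(("after",c,(513.9,81.5)),("w8",w8,None)):
    h=cv2.cvtColor(c["image"],cv2.COLOR_RGB2HSV); 
    if pin is None:
        m=(h[...,0]>10)&(h[...,0]<28)&(h[...,1]>150); q=np.zeros_like(m); q[130:160,265:290]=m[130:160,265:290]
        N,l,s,ce=cv2.connectedComponentsWithStats(q.astype(np.uint8)); i=1+s[1:,4].argmax(); pin=onplane(c,[ce[i]],28)[0][:2]; print(n,"pin",pin)
    g=cv2.cvtColor(c["image"],cv2.COLOR_RGB2GRAY).astype(np.float32)
    for lat in(-14,-12,12,14):
        t=np.arange(12,24,.25); W=np.array([list(np.array(pin)+H@[a,lat])+[26] for a in t]); uv=proj(c,W).astype(np.float32)
        v=cv2.remap(g,uv[:,0],uv[:,1],cv2.INTER_LINEAR).ravel(); print(n,lat,"end at",t[np.abs(np.gradient(v)).argmax()],v[::4].round().tolist())
E
```

```text
after -14 end at 20.25 [191.0, 190.0, 190.0, 191.0, 190.0, 189.0, 172.0, 110.0, 112.0, 230.0, 244.0, 244.0]
after -12 end at 20.5 [190.0, 190.0, 190.0, 190.0, 190.0, 194.0, 185.0, 117.0, 112.0, 235.0, 245.0, 246.0]
after 12 end at 20.5 [190.0, 190.0, 191.0, 191.0, 190.0, 187.0, 156.0, 103.0, 111.0, 229.0, 246.0, 247.0]
after 14 end at 20.5 [191.0, 190.0, 190.0, 190.0, 190.0, 191.0, 177.0, 112.0, 104.0, 234.0, 247.0, 247.0]
w8 pin [514.08067008  81.4753904 ]
w8 -14 end at 18.5 [168.0, 169.0, 168.0, 167.0, 168.0, 172.0, 157.0, 70.0, 94.0, 189.0, 232.0, 232.0]
w8 -12 end at 18.5 [168.0, 167.0, 167.0, 167.0, 168.0, 170.0, 158.0, 72.0, 96.0, 190.0, 234.0, 234.0]
w8 12 end at 20.75 [168.0, 167.0, 168.0, 167.0, 168.0, 170.0, 156.0, 77.0, 97.0, 192.0, 236.0, 236.0]
w8 14 end at 20.75 [167.0, 166.0, 167.0, 167.0, 168.0, 170.0, 156.0, 76.0, 96.0, 191.0, 235.0, 236.0]
```

```bash
python3 -c "
from cell import env
print(env.finish_job())"
```

```text
the job is handed in; nothing more can be done
None
```

The job is handed in with no verdict returned: by my last measurements the notched blade lies on the seat with the pin at the notch bottom (within about 0.5 mm), the strap is fully closed, the knob is at its stop, and I didn't touch the blank, loupe or ring gauge.

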